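Slide a bent corner bracket to two checking stops, one flange each

ROBOT

A 7-joint arm with a two-finger parallel gripper is mounted at the origin on the work surface. World frame = base frame: x ahead of the robot, y to its left, z up, the work surface at z = 0. Lengths are in m, angles in rad, forces in N, time in s.
With the tool pointing down it reaches from about 0.35 to 0.9 m from the base axis. Payload 8.1 kg.
Tool frame: the origin (TCP) lies at the very end of the fingers, on their centre line; the grasp point (between the pads) lies 19 mm behind it; z points along the fingers, y is the line along which they close (so a half turn about z gives the same grasp; the last joint's range is limited). The gripper opens to 92 mm and grips with 3 to 60 N. Pads are 19 mm wide; open, the fingers measure 130 mm over their backs; the gripper's body (75 mm by 190 mm) begins 47 mm behind the grasp point.
Start: joints at [-1.258, 0.434, 0.025, 1.573, -0.012, 1.134, -0.075], TCP at [0.252, 0.572, 0.227] pointing down, gripper open.
Joint ranges: [-2.62, 2.62], [-0.44, 2.09], [-1.27, 1.32], [0.08, 2.57], [-1.32, 4.46], [0.12, 2], [-2.74, 2.74]. Speed limits (rad/s): [2.22, 2.22, 3.01, 3.01, 3.14, 3.14, 3.14].

INTERFACE

Orientations are given as a rotation vector (axis times angle).
In Python, from cell import observe, get_image, sign_off, find_in, trace, place_of gives the robot as it stands. The module is installed in compiled form; this text tells all that it offers.
- The arm moves only by the shell command python3 -m handwheel 'ROWS' [OPENING] [FORCE]. ROWS is JSON, a list of rows, each a list of 6 numbers: the shift along the tool's x, y, z each as a share of 0.02 m, from -1 to 1, then the turn, a rotation vector about the tool's x, y, z each as a share of 4 degrees, from -1 to 1. A call has 1 to 8 rows; each row shifts and turns the commanded pose from where the row before left it, along the tool's axes as they then stand; what a row does not reach is not made up. A row lasts 1/12 s, in which the tool goes at most 41.7 mm and 7.16 degrees, less where a joint would pass 70% of its speed; a pose out of reach is approached as far as the arm can. A call with a number of a shift or a turn outside -1 to 1 is refused whole. A call with a gripper value outside its range is refused whole. OPENING is the opening, from 0 (shut) to 1 (fully open), set as the call begins (- or left out, the last holds). The fingers move at their own pace and stop on an object; FORCE is the grip in N (left out, the last holds). Time passes only in rows, so rows that do not move let the fingers close. It gives the time, the measured TCP pose, the force, the opening and the grip force at its end, in the units of the state.
- observe(): the state, without advancing time (a new reading comes with each control period).
- get_image(name): name is "scene" or "top" or "wrist"; returns a dict with "image" (420x560x3 uint8, red, green, blue), "fx", "fy", "cx", "cy" (pixels), "position" and "orientation" of the camera in the world. Camera axes: x right, y down, z forward; pixel columns grow to the right and rows downward; lengths in m; the calibration is good to about 2 mm. A picture is of the moment at which its call begins. There is no depth.
- sign_off(): hands the job in; it is judged then, once.
Trained networks look in the newest picture that a camera, given by its name, has taken for a name from the list of things; names that differ only in an ending like _2 or _b are one class to them, and where a whole thing is asked for, a point or a joint stands for the part that bears it (a point fixed in the world has none). Each returns a list of dicts, best first, with "score" (0 to 1); they miss things now and then, are a little off and sometimes report something else, mostly with a low value. They report only what shows in the picture. A call takes as long as a camera call. They do not tell look-alikes from the thing itself.
- find_in(label, camera): "rect" ([centre column, centre row, width, height] as shares, 0 to 1, of the picture: columns of its width, rows of its height, round what is visible of it).
- trace(label, camera): "region" (420x560 bool, what is visible of it) and "rect" ([centre column, centre row, width, height] as shares, 0 to 1, of the picture: columns of its width, rows of its height, round what is visible of it).
- place_of(label, camera): "point" ([column, row] as shares, 0 to 1, of the picture: columns of its width, rows of its height: a listed point, or the origin of a listed thing).
The state is a dict: "clock": time; "joints": joint angles; "dq": joint speeds; "joint_efforts": joint torques, N m; "position": TCP position; "ee_rot": TCP orientation; "force": force on the tool from outside, world axes, zero at the start; "ft_torque": the same for the moment, N m; "width": opening from 0.0 (shut) to 1.0 (fully open); "gripper_force": force on a finger pad.
Only numpy, scipy, OpenCV 4.12 (cv2) and the standard library are available. Lean on these libraries where they do the work, as an engineer would, in place of code of your own. Each camera call takes 0.05 s, during which the arm holds its last target. There are 200 camera calls.

TASK

Check the aluminium corner bracket at both stops on the steel plate, keeping its base flat on the plate all the time: slide it, never lift or tip it. First bring the outer face of its long upright flange flush against the plain bar stop, centred between that stop's two white lines, and with it standing there press the black button fully down; then slide it over to the two-pin stop, turned a quarter so that the outer face of its short flange lies flush against both pins and centred between that stop's white lines, and press the button fully again. Leave it standing flush there with the button released, and do not disturb the spray can, the hammer or the orange bin.

Things in the scene. Friction and masses are not known exactly. Their poses are not given: they have to be found in the camera images.
- bracket: Loose aluminium corner bracket, ~0.46 kg, on the plate (top z = 6 mm). Base 90 (x) x 120 (y) x 8 mm; origin: centre of its underside. Two upright flanges 8 mm thick, tops 55 mm above the underside: long (120 mm), outer face at x = +45; short (90 mm), outer face at y = +60; they meet in the +x+y corner, -x and -y sides open. Starts with +x within 0.8 rad of the world x axis.
- long_face (a point): Point on the bracket: middle of the lower edge of the long flange's outer face (bracket frame 45, 0, 0 mm), axes as the bracket's.
- short_face (a point): Point on the bracket: middle of the lower edge of the short flange's outer face (bracket frame 0, 60, 0 mm), axes as the bracket's.
- bar_stop: First stop, fixed: steel bar 110 mm wide (y), 22 deep, 30 high. Origin on the plate top, middle of the foot of the flat contact face, which looks to its -x (roughly to the robot). Flat white lines along x, 5 to 125 mm in front, inner edges at y = +-75 mm: 15 mm to spare each side of a centred long flange. May be left or right.
- pin_stop: Second stop, fixed, on the other side: two upright pins, 16 mm diameter, 30 high, at y = +-28 mm, on a strip 6 mm high set 4 mm back. Origin on the plate top, midway on the line touching the pins' fronts (-x, roughly to the robot). White lines' inner edges at y = +-60 mm: 15 mm to spare each side. The bracket's y lies along this x: clockwise quarter turn from the bar stop.
- check (a joint): Spring button's travel: 0 up, 0.006 m fully down (about 5 N); at least 0.0045 m counts as pressed.
- check_top (a point): Middle of the top of the black round push button, 32 mm diameter, pressed straight down; fixed in a grey housing on the plate between and slightly beyond the two stops.
- can: Bystander: spray can 64 mm diameter, about 160 mm tall, on the bench left of the plate; origin at the centre of its underside.
- hammer: Bystander: hammer lying on the bench right of the plate; origin on its underside near its middle.
- boltbin: Bystander: orange open bin of bolts, 140 x 90 x 45 mm, on the bench left of the plate; origin at the centre of its underside.
Things that resemble listed ones, but are neither listed nor needed, are in the scene too. What is meant by the bracket is not yellow, and is the smaller of those in its own colour.

How it is judged:
On the way, in this order (a step that is already met when the one before it is completed fails the run):
1. the long flange is flush against the bar stop, centred between its lines (x of long_face in the frame of bar_stop between -0.003 and 0.005 m and y of long_face in the frame of bar_stop between -0.015 and 0.015 m and angle between the x axis of bracket and the x axis of bar_stop, either way round below 0.05 rad), for 0.2 s.
2. the button is pressed fully while the bracket stands flush at the bar stop (all of step 1 and value of joint check above 0.0045 m), for 0.05 s.
3. the short flange is flush against both pins, centred between the lines (x of short_face in the frame of pin_stop between -0.003 and 0.005 m and y of short_face in the frame of pin_stop between -0.015 and 0.015 m and angle between the y axis of bracket and the x axis of pin_stop, either way round below 0.05 rad), for 0.2 s.
4. the button is pressed fully while the bracket stands flush at the pin stop (all of step 3 and value of joint check above 0.0045 m), for 0.05 s.
At the end, for the whole second after the job is handed in: The bracket stands at rest flat on the plate with its short flange's outer face within 3 mm of the pins' contact line, square to it within 0.05 rad and centred within 15 mm (inside the white lines); the button is up (all of step 3 and value of joint check below 0.0015 m and linear speed of bracket below 0.01 m/s and height (world z) of bracket below 0.009 m and angle between bracket's own z axis and vertical below 0.05 rad); the robot touches nothing.
It fails at once if the bracket is lifted more than 10 mm off the plate or tipped more than 0.2 rad (height (world z) of bracket above 0.016 m or angle between bracket's own z axis and vertical above 0.2 rad).
It fails at once if a bystander (spray can, hammer, orange bin) is moved more than 30 mm (distance of any of can, hammer, boltbin from where it was at the start of the episode above 0.03 m).
It also fails if it takes over 72 s, if anything falls off the work surface, if the arm or the gripper's body presses on something with over 40 N, if the wrist force passes 120 N, or if a joint passes its speed limit or range.

## Working session

There is one attempt and no reset: what is moved stays moved. The work goes in short steps, Python scripts to look and compute and a shell command to move; the robot and the scene stay as the last step left them, time stands still between calls to the robot, and variables do not carry over. Pictures are saved under pics/ and viewed, at most 10 in all, crops included, and the job is handed in when it is done.

```bash
mkdir -p pics
cat > h.py <<'E'
import numpy as np, cv2
from cell import *
from scipy.spatial.transform import Rotation as R
def rot(o):
    o=np.array(o,float)
    if o.shape==(3,3): return o
    return R.from_rotvec(o).as_matrix() if o.size==3 else R.from_quat(o).as_matrix()
def save(n,f):
    c=get_image(n); cv2.imwrite('pics/'+f,c['image'][:,:,::-1]); return c
def w(c,uv,z):
    d=rot(c['orientation'])@np.array([(uv[0]-c['cx'])/c['fx'],(uv[1]-c['cy'])/c['fy'],1]); p=np.array(c['position'])
    return p+d*(z-p[2])/d[2]
def px(c,P):
    q=rot(c['orientation']).T@(np.array(P)-np.array(c['position'])); return np.array([c['fx']*q[0]/q[2]+c['cx'],c['fy']*q[1]/q[2]+c['cy']])
E
python3 - <<'E'
from h import *
np.set_printoptions(precision=4,suppress=True)
c=save('top','top0.png');print(c['orientation'],c['position'],c['fx'])
for l,z in [('bracket',.006),('long_face',.006),('short_face',.006),('bar_stop',.006),('pin_stop',.006),('check_top',.04),('can',0),('hammer',0),('boltbin',0)]:
    for r in place_of(l,'top')[:4]:
        uv=np.array(r['point'])*[560,420]; print(l,r['score'],uv,w(c,uv,z))
save('scene','scene0.png')
print(observe())
E
```

```text
[-2.1802  2.1498 -0.0766] [ 0.2966 -0.0245  1.7504] 501.32343770369584
bracket 0.72 [197.008 264.516] [0.2365 0.274  0.006 ]
bracket 0.66 [264.376 195.594] [0.4796 0.0444 0.006 ]
long_face 0.91 [375.928 252.21 ] [ 0.2882 -0.3438  0.006 ]
long_face 0.85 [205.52  279.888] [0.1842 0.243  0.006 ]
long_face 0.74 [262.08  182.784] [0.5247 0.0532 0.006 ]
short_face 0.89 [216.776 263.088] [0.2425 0.2055 0.006 ]
short_face 0.83 [359.184 277.914] [ 0.1995 -0.2862  0.006 ]
short_face 0.79 [242.928 192.696] [0.4889 0.1198 0.006 ]
bar_stop 0.76 [337.904 159.18 ] [ 0.6116 -0.2119  0.006 ]
bar_stop 0.49 [266.  184.8] [0.5178 0.0393 0.006 ]
bar_stop 0.49 [422.408 189.882] [ 0.5067 -0.5058  0.006 ]
pin_stop 0.73 [227.304 158.382] [0.61   0.1775 0.006 ]
check_top 0.51 [275.688 134.61 ] [0.6893 0.0073 0.04  ]
can 0.75 [144.984 211.302] [0.4193 0.4641 0.    ]
can 0.55 [418.096 191.982] [ 0.4999 -0.4924  0.    ]
hammer 0.88 [419.328 192.99 ] [ 0.4964 -0.4967  0.    ]
boltbin 0.81 [146.216 164.094] [0.5873 0.4661 0.    ]
{'clock': 0.55, 'joints': array([-1.2576,  0.4345,  0.025 ,  1.5732, -0.0116,  1.134 , -0.0751]), 'dq': array([ 0.    ,  0.0002, -0.001 ,  0.0001,  0.0019,  0.0008, -0.0004]), 'joint_efforts': array([ -0.0012, -66.7243,   0.9833, -31.4641,  -0.0605,   0.0334,
         0.    ]), 'position': array([0.2525, 0.5717, 0.2268]), 'ee_rot': array([0.6486, 3.0739, 0.0001]), 'force': array([ 0.5743,  0.0939, -0.0672]), 'ft_torque': array([-0.0244,  0.0091, -0.0199]), 'gripper_force': 0.0, 'width': 0.9974249780290881}
```

View pics/top0.png

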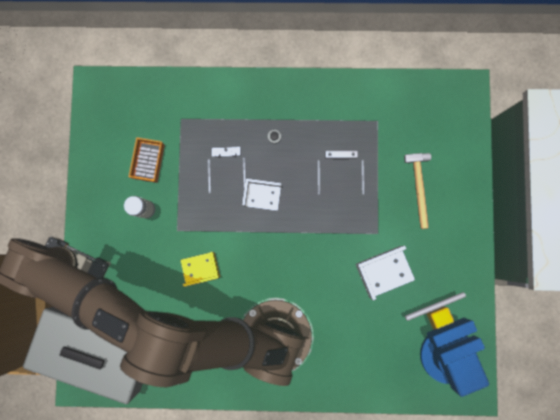

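View pics/scene0.png

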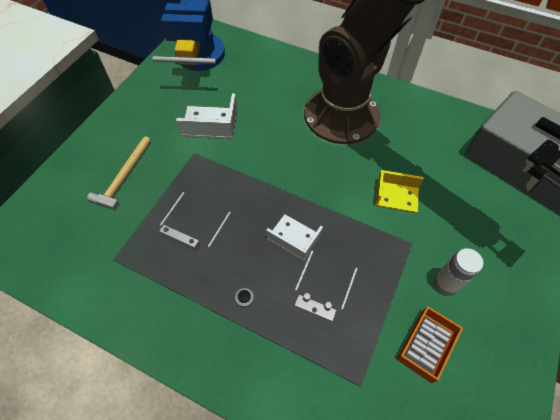

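The top picture shows the plate with three candidates: a silver bracket on the plate at (262,195), a yellow one at (199,268), and a larger silver one on the bench at (386,272). I choose the small silver one on the plate. The pin stop is left at (226,152), the bar stop right at (341,154) and the button at (275,135).

```bash
cat >> h.py <<'E'
def go(P,yaw_y=None):
    "print shift (in rows of 20 mm) in tool axes to P, and yaw turn (4deg units about tool z) for tool y bearing yaw_y (deg)"
    o=observe(); T=rot(o['ee_rot']); b=np.degrees(np.arctan2(T[1,1],T[0,1]))
    s=T.T@(np.array(P)-o['position'])/.02
    t=0 if yaw_y is None else -((yaw_y-b+180)%360-180)/4
    print('t',o['clock'],'pos',o['position'].round(4),'bearing',b.round(2),'tilt',T[:,2].round(3),'SHIFT',s.round(2),'TURNz',round(t,2),'F',o['force'].round(1),'w',round(o['width'],3),'q7',o['joints'].round(2))
E
python3 - <<'E'
from h import *
i=cv2.imread('pics/top0.png')[110:240,170:390]; cv2.imwrite('pics/crop0.png',cv2.resize(i,None,fx=3.6,fy=3.6,interpolation=cv2.INTER_CUBIC))
go([.47,.03,.33],80)
E
```

```text
t 0.55 pos [0.2525 0.5717 0.2268] bearing 66.17 tilt [ 0.  0. -1.] SHIFT [-20.89 -20.38  -5.16] TURNz -3.46 F [ 0.6  0.1 -0.1] w 0.997 q7 [-1.26  0.43  0.03  1.57 -0.01  1.13 -0.08]
```

View pics/crop0.png

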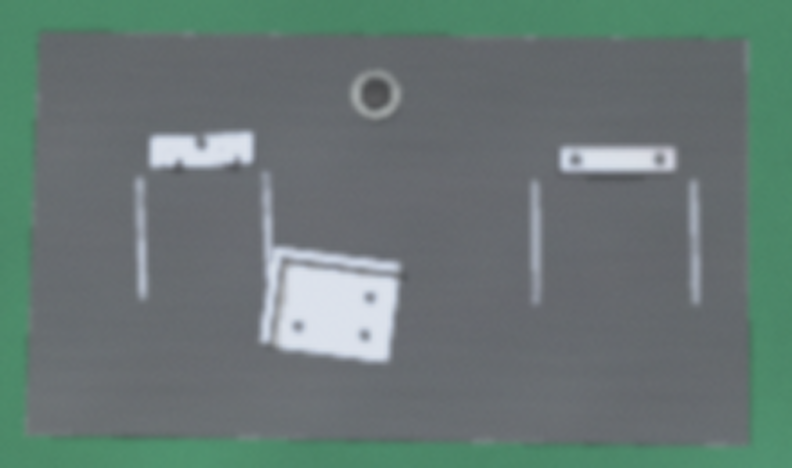

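The crop confirms it: the chosen bracket has its long flange along the top edge (275–400, 255) and its short flange on the left edge (270, 295). That matches the description, and its yaw is about -8°.

```bash
python3 -m handwheel '[[-1,-1,-0.5,0,0,0],[-1,-1,-0.5,0,0,0],[-1,-1,-0.5,0,0,0],[-1,-1,-0.5,0,0,0],[-1,-1,-0.5,0,0,0],[-1,-1,-0.5,0,0,0],[-1,-1,-0.5,0,0,0],[-1,-1,-0.5,0,0,0]]' 1 >/dev/null
python3 -m handwheel '[[-1,-1,-0.5,0,0,0],[-1,-1,-0.5,0,0,0],[-1,-1,0,0,0,0],[-1,-1,0,0,0,0],[-1,-1,0,0,0,0],[-1,-1,0,0,0,0],[-1,-1,0,0,0,0],[-1,-1,0,0,0,0]]' >/dev/null
python3 -m handwheel '[[-1,-1,0,0,0,0],[-1,-1,0,0,0,0],[-1,-1,0,0,0,0],[-1,-0.8,0,0,0,0],[-1,-0.5,0,0,0,-1],[0,0,0,0,0,-1],[0,0,0,0,0,-1],[0,0,0,0,0,0]]'
python3 - <<'E'
from h import *
np.set_printoptions(precision=4,suppress=True)
go([.47,.03,.33],80)
c=save('wrist','w1.png'); t=get_image('top')
for n,c in (('wrist',c),('top',t)):
  print(c['position'],rot(c['orientation'])[:,2])
  for l,z in [('bracket',.006),('long_face',.006),('short_face',.006),('bar_stop',.006),('pin_stop',.006),('check_top',.04)]:
    for r in place_of(l,n)[:2]:
        uv=np.array(r['point'])*[560,420]; print(n,l,r['score'],uv,w(c,uv,z))
E
```

```text
clock: 2.55
position: [0.4728, 0.0303, 0.3268]
ee_rot: [0.32, 3.125, 0.0]
force: [-0.0, 0.3, -0.4]
width: 1.0
gripper_force: 0.0
t 2.55 pos [0.4728 0.0303 0.3268] bearing 78.31 tilt [ 0.  0. -1.] SHIFT [ 0.13 -0.04 -0.16] TURNz -0.42 F [-0.   0.3 -0.4] w 1.0 q7 [-0.55  0.1   0.42  1.79 -0.04  1.26  1.25]
[0.4    0.0456 0.4852] [ 0.2711 -0.0555 -0.961 ]
wrist bracket 0.74 [293.384 165.312] [0.4811 0.0536 0.006 ]
wrist long_face 0.76 [294.28  197.484] [0.5265 0.0462 0.006 ]
wrist long_face 0.42 [334.6   161.406] [0.4873 0.1104 0.006 ]
wrist short_face 0.77 [335.496 159.684] [0.4852 0.112  0.006 ]
wrist pin_stop 0.88 [401.52  235.704] [0.6154 0.1894 0.006 ]
wrist pin_stop 0.34 [337.624 159.684] [0.4858 0.1149 0.006 ]
[ 0.2966 -0.0245  1.7504] [ 0.0908  0.021  -0.9956]
top bracket 0.62 [385.896 270.816] [ 0.2251 -0.3777  0.006 ]
top bracket 0.58 [201.096 265.314] [0.234  0.2598 0.006 ]
top long_face 0.8 [373.52  254.184] [ 0.2813 -0.3355  0.006 ]
top long_face 0.7 [203.224 281.316] [0.1792 0.2508 0.006 ]
top short_face 0.66 [360.024 277.998] [ 0.1992 -0.2891  0.006 ]
top short_face 0.6 [218.176 264.306] [0.2384 0.2005 0.006 ]
top bar_stop 0.54 [339.92 157.92] [ 0.6162 -0.219   0.006 ]
top pin_stop 0.7 [227.192 156.408] [0.6171 0.1781 0.006 ]
top check_top 0.56 [274.512 136.416] [0.6829 0.0113 0.04  ]
top check_top 0.32 [144.592 160.902] [0.5918 0.461  0.04  ]
```

View pics/w1.png

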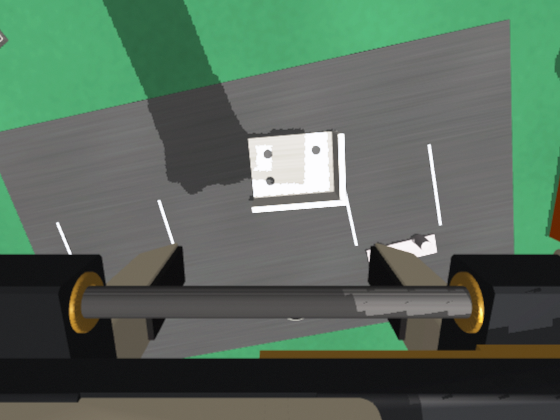

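The wrist picture shows the bracket at (293,165), long flange along the bottom edge (252–347, 208), short flange on the right (341,167), and the pin stop at (402,245) with its white lines. I will take two clean views of the stops and pull edges from them.

```bash
python3 -m handwheel '[[1,1,0,0,0,0],[1,1,0,0,0,0],[1,1,0,0,0,0],[1,1,0,0,0,0],[0.6,0.2,0,0,0,-1],[0,0,0,0,0,-1],[0,0,0,0,0,-0.9],[0,0,0,0,0,0]]' >/dev/null
python3 -c "
from h import *
c=save('wrist','w2.png');np.save('c2.npy',c,allow_pickle=True)
go([.40,-.2,.33],90)"
python3 -m handwheel '[[0,-1,0,0,0,0],[0,-1,0,0,0,0],[0,-1,0,0,0,0],[0,-1,0,0,0,0],[0,-1,0,0,0,0],[0,-1,0,0,0,0],[0,-1,0,0,0,0],[0,-1,0,0,0,0]]' >/dev/null
python3 -m handwheel '[[0,-1,0,0,0,0],[0,-1,0,0,0,0],[0,-1,0,0,0,0],[0,-1,0,0,0,0],[0,-1,0,0,0,0],[0,-1,0,0,0,0],[0,-1,0,0,0,0],[0,0,0,0,0,0]]' >/dev/null
python3 - <<'E'
from h import *
c=save('wrist','w3.png');np.save('c3.npy',c,allow_pickle=True)
go([.40,-.2,.33],90)
a=[cv2.imread(f'pics/{f}.png')[:300] for f in('w2','w3')]
cv2.imwrite('pics/both.png',np.vstack(a))
for k in (2,3):
  c=np.load(f'c{k}.npy',allow_pickle=True).item(); g=cv2.cvtColor(c['image'],cv2.COLOR_RGB2HSV)
  m=((g[:,:,2]>170)&(g[:,:,1]<40)).astype(np.uint8)
  n,L,s,ce=cv2.connectedComponentsWithStats(m)
  for i in range(1,n):
    if s[i,4]>60 and ce[i][1]<300:
      ys,xs=np.nonzero(L==i); r=cv2.minAreaRect(np.c_[xs,ys].astype(np.float32)); b=cv2.boxPoints(r)
      print(k,ce[i].round(0),s[i,4],[w(c,q,.006)[:2].round(4).tolist() for q in b], b.round(0).tolist())
E
```

```text
t 3.9667 pos [0.3998 0.1318 0.3268] bearing 89.72 tilt [ 0.  0. -1.] SHIFT [ -0.09 -16.59  -0.16] TURNz -0.07 F [-1.2 -0.7  0.1] w 1.002 q7 [-0.72  0.    0.28  1.88 -0.    1.26  1.12]
t 5.35 pos [ 0.3983 -0.1702  0.3268] bearing 89.4 tilt [ 0.    -0.001 -1.   ] SHIFT [-0.1  -1.49 -0.16] TURNz -0.15 F [-0.1  0.7 -0.5] w 1.0 q7 [-0.38  0.    0.68  1.88 -0.    1.26  1.86]
2 [223. 225.] 5279 [[0.5683, -0.0284], [0.4323, -0.0023], [0.4494, 0.1371], [0.5881, 0.1215]] [[170.0, 274.0], [180.0, 186.0], [279.0, 198.0], [269.0, 285.0]]
2 [ 88. 239.] 103 [[0.4906, -0.1469], [0.4897, -0.1418], [0.5356, -0.1412], [0.5365, -0.1464]] [[84.0, 225.0], [87.0, 225.0], [92.0, 254.0], [89.0, 254.0]]
2 [349. 253.] 226 [[0.4907, 0.2371], [0.4907, 0.2415], [0.5878, 0.2472], [0.5878, 0.2426]] [[348.0, 225.0], [351.0, 225.0], [351.0, 285.0], [348.0, 285.0]]
3 [103.  35.] 8844 [[0.2089, -0.501], [0.1433, -0.3288], [0.2395, -0.2866], [0.3142, -0.4684]] [[8.0, 13.0], [141.0, -51.0], [184.0, 38.0], [51.0, 102.0]]
3 [434. 217.] 4182 [[0.5155, -0.0063], [0.4318, -0.0043], [0.4464, 0.1155], [0.5315, 0.1193]] [[389.0, 241.0], [396.0, 185.0], [479.0, 194.0], [473.0, 250.0]]
3 [496. 229.] 322 [[0.5364, 0.1386], [0.4595, 0.1483], [0.4623, 0.1573], [0.5394, 0.1479]] [[486.0, 253.0], [501.0, 203.0], [507.0, 205.0], [492.0, 254.0]]
3 [297. 255.] 188 [[0.4911, -0.1457], [0.4911, -0.1413], [0.5868, -0.1408], [0.5867, -0.1454]] [[295.0, 226.0], [298.0, 226.0], [298.0, 285.0], [295.0, 285.0]]
3 [194. 257.] 183 [[0.494, -0.3001], [0.4935, -0.2954], [0.5848, -0.294], [0.5853, -0.2989]] [[189.0, 229.0], [192.0, 229.0], [198.0, 285.0], [195.0, 285.0]]
3 [435. 260.] 183 [[0.5492, 0.0369], [0.5398, 0.0369], [0.5463, 0.0871], [0.5559, 0.0874]] [[417.0, 261.0], [417.0, 255.0], [450.0, 259.0], [450.0, 265.0]]
```

View pics/both.png

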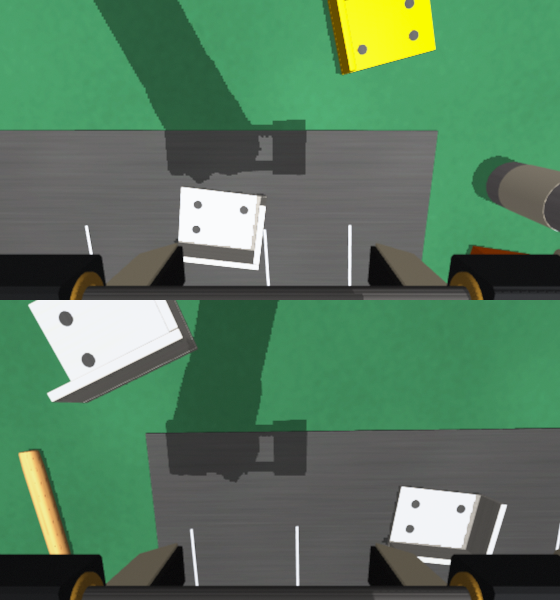

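```bash
cat >> h.py <<'E'
from scipy.optimize import minimize
def fit(c,x0,zoff=.006):
    g=cv2.cvtColor(c['image'],cv2.COLOR_RGB2HSV); m=((g[:,:,2]>170)&(g[:,:,1]<40)).astype(np.uint8)
    m=cv2.GaussianBlur(cv2.morphologyEx(m,cv2.MORPH_OPEN,np.ones((4,4)))*255.,(0,0),1.5)
    def box(a,b,cc,d,e,f): return [(x,y,z) for x in(a,b) for y in(cc,d) for z in(e,f)]
    def ren(p):
        Rz=R.from_euler('z',p[2]).as_matrix(); I=np.zeros(m.shape,np.uint8)
        def poly(B,v):
            q=np.array([px(c,Rz@np.array(k)/1e3+[p[0],p[1],zoff]) for k in B])
            cv2.fillConvexPoly(I,np.round(cv2.convexHull(q.astype(np.float32))*16).astype(np.int32),v,cv2.LINE_AA,4)
        poly(box(-45,45,-60,60,8,8),255)
        poly(box(37,45,-60,60,0,55),0); poly(box(-45,45,52,60,0,55),0)
        poly(box(37,45,-60,60,55,55),255); poly(box(-45,45,52,60,55,55),255)
        return cv2.GaussianBlur(I.astype(float),(0,0),1.5)
    def cost(p):
        p=np.array(p)*[1,1,5]; r=ren(p); k=cv2.dilate((r>20).astype(np.uint8),np.ones((15,15)))>0
        k[285:]=False
        return (np.abs(r-m)[k]).mean()
    best=minimize(cost,[x0[0],x0[1],x0[2]/5],method='Nelder-Mead',options=dict(initial_simplex=np.array([[x0[0],x0[1],x0[2]/5]]*4)+np.vstack([np.zeros(3),np.eye(3)*.012])))
    return best.x*[1,1,5],best.fun
E
python3 - <<'E'
from h import *
for k in (2,3):
  c=np.load(f'c{k}.npy',allow_pickle=True).item()
  print(fit(c,[.481,.05,-.13]))
c=np.load('c2.npy',allow_pickle=True).item()
for uv in [(259,270),(265,207)]: print(w(c,uv,.061))
E
```

```text
(array([ 0.4850161 ,  0.05565045, -0.12072282]), np.float64(17.851913121313956))
(array([ 0.48559102,  0.05665117, -0.12126759]), np.float64(24.991873809449803))
[0.53523105 0.10953391 0.061     ]
[0.4474797  0.11840543 0.061     ]
```

```bash
python3 -m handwheel '[[0,0,0,0,0,1],[0,0,0,0,0,0.6],[-0.5,1,0,0,0,0],[-0.5,1,0,0,0,0],[-0.5,1,0,0,0,0],[-0.5,1,0,0,0,0],[-0.5,1,0,0,0,0],[-0.45,1,0,0,0,0]]' >/dev/null
python3 -m handwheel '[[0,1,0.5,0,0,0],[0,1,0.5,0,0,0],[0,1,1,0,0,0],[0,1,1,0,0,0],[0,1,1,0,0,0],[0,1,1,0,0,0],[0,1,1,0,0,0],[0,1,1,0,0,0]]' >/dev/null
python3 -m handwheel '[[0,0.55,1,0,0,0],[0,0,1,0,0,0],[0,0,1,0,0,0],[0,0,1,0,0,0],[0,0,0.3,0,0,0],[0,0,0,0,0,0]]' >/dev/null
python3 - <<'E'
from h import *
go([.4918,.1116,.044],83.1)
c=get_image('wrist'); print(fit(c,[.485,.056,-.12]))
E
```

```text
t 7.1833 pos [0.4895 0.1144 0.0994] bearing 83.34 tilt [-0.003 -0.001 -1.   ] SHIFT [-0.14 -0.12  2.77] TURNz 0.06 F [ 0.1  0.1 -0.2] w 1.0 q7 [-0.64  0.41  0.4   2.04 -0.23  0.74  1.36]
(array([ 0.48474737,  0.05411271, -0.11653999]), np.float64(21.91785915599113))
```

```bash
python3 -m handwheel '[[-0.1,-0.18,0.8,0,0,0],[0,0,1,0,0,0],[0,0,0.95,0,0,0],[0,0,0,0,0,0]]' >/dev/null
python3 -m handwheel '[[0,0,0,0,0,0],[0,0,0,0,0,0],[0,0,0,0,0,0],[0,0,0,0,0,0],[0,0,0,0,0,0],[0,0,0,0,0,0],[0,0,0,0,0,0],[0,0,0,0,0,0]]' 0 20
python3 - <<'E'
from h import *
go([.4918,.1116,.044],83.1)
c=save('wrist','w4.png'); print(fit(c,[.485,.056,-.12]))
E
```

```text
clock: 8.23
position: [0.4924, 0.1102, 0.0459]
ee_rot: [0.182, 3.136, 0.0]
force: [0.8, 0.1, 0.3]
width: 0.467
gripper_force: 0.0
t 8.2333 pos [0.4924 0.1102 0.0459] bearing 83.37 tilt [ 0.  0. -1.] SHIFT [0.04 0.06 0.09] TURNz 0.07 F [0.8 0.1 0.3] w 0.467 q7 [-0.59  0.5   0.36  2.08 -0.29  0.62  1.42]
(array([ 0.48384295,  0.05462315, -0.12388489]), np.float64(48.794965895875855))
```

View pics/w4.png

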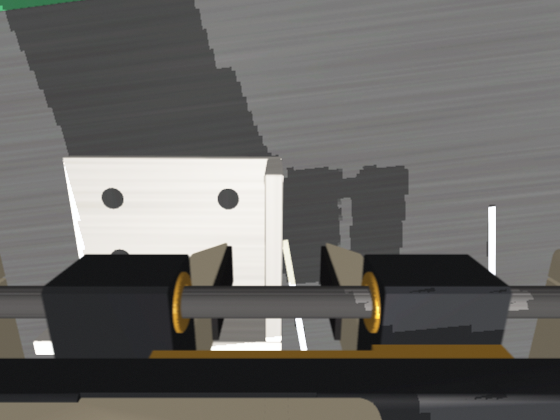

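Wrist view: both fingers straddle the short flange (column 274) and are square to it. I close fully, then slide towards the bar stop.

```bash
python3 -m handwheel '[[0,0,0,0,0,0],[0,0,0,0,0,0],[0,0,0,0,0,0],[0,0,0,0,0,0],[0,0,0,0,0,0],[0,0,0,0,0,0],[0,0,0,0,0,0],[0,0,0,0,0,0]]' 0 20
python3 -m handwheel '[[-0.1,-0.35,0,0,0,0],[-0.2,-0.7,0,0,0,0],[-0.2,-0.7,0,0,0,0],[-0.2,-0.7,0,0,0,0],[-0.2,-0.7,0,0,0,0],[-0.2,-0.7,0,0,0,0],[-0.2,-0.7,0,0,0,0],[-0.2,-0.7,0,0,0,0]]'
python3 -c "
from h import *
go([.5343,-.164,.0459],90.7)"
```

```text
clock: 8.95
position: [0.4923, 0.11, 0.0457]
ee_rot: [-0.182, -3.136, 0.0]
force: [-0.1, -1.1, -0.4]
width: 0.082
gripper_force: 20.0
clock: 9.62
position: [0.5101, 0.0017, 0.0457]
ee_rot: [-0.181, -3.136, -0.001]
force: [0.4, 0.9, -0.9]
width: 0.083
gripper_force: 20.0
t 9.6167 pos [0.5101 0.0017 0.0457] bearing 83.39 tilt [-0.  0. -1.] SHIFT [-2.16 -8.09 -0.01] TURNz -1.83 F [ 0.4  0.9 -0.9] w 0.083 q7 [-0.37  0.5   0.35  2.06 -0.29  0.62  1.63]
```

```bash
python3 -m handwheel '[[-0.2,-0.8,0,0,0,0],[-0.2,-0.8,0,0,0,0],[-0.2,-0.8,0,0,0,0],[-0.2,-0.8,0,0,0,0],[-0.2,-0.8,0,0,0,0],[-0.2,-0.8,0,0,0,0],[-0.2,-0.8,0,0,0,0],[-0.2,-0.8,0,0,0,0]]' >/dev/null
python3 -m handwheel '[[-0.3,-0.8,0,0,0,0],[-0.2,-0.7,0,0,0,0],[0,0,0,0,0,-0.6],[0,0,0,0,0,-0.6],[0,0,0,0,0,-0.6],[0,0,0,0,0,0]]'
python3 - <<'E'
from h import *
go([.5343,-.164,.0459],90.7)
c=save('wrist','w5.png');t=save('top','top5.png')
np.save('t5.npy',t,allow_pickle=True)
print(fit(t,[.535,-.22,.01]))
for n,c in (('wrist',c),('top',t)):
  for l in ['long_face','bar_stop','pin_stop']:
    for r in place_of(l,n)[:2]:
        uv=np.array(r['point'])*[560,420]; print(n,l,r['score'],uv,w(c,uv,.006))
i=t['image'][110:240,170:390,::-1]; cv2.imwrite('pics/crop5.png',cv2.resize(i,None,fx=3.6,fy=3.6,interpolation=cv2.INTER_CUBIC))
E
```

```text
clock: 10.78
position: [0.5332, -0.1606, 0.0457]
ee_rot: [0.017, -3.141, 0.001]
force: [0.0, -1.7, -0.6]
width: 0.085
gripper_force: 20.0
t 10.7833 pos [ 0.5332 -0.1606  0.0457] bearing 90.62 tilt [-0.    -0.001 -1.   ] SHIFT [-0.05 -0.17 -0.01] TURNz -0.02 F [ 0.  -1.7 -0.6] w 0.085 q7 [-0.02  0.55  0.3   1.94 -0.25  0.68  2.02]
(array([ 0.47929377, -0.2980115 ,  0.42369727]), np.float64(82.72425249169437))
top long_face 0.76 [374.696 252.798] [ 0.28616283 -0.33958754  0.006     ]
top long_face 0.59 [202.72  281.484] [0.17860872 0.25257676 0.006     ]
top pin_stop 0.87 [224.896 157.92 ] [0.61156292 0.1860755  0.006     ]
top pin_stop 0.61 [147.784 162.792] [0.59101766 0.4590495  0.006     ]
```

View pics/crop5.png

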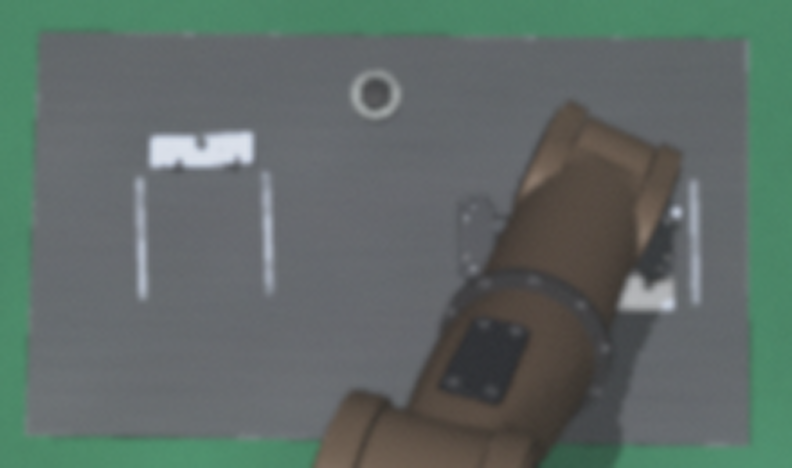

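```bash
python3 -c "
from h import *
t=np.load('t5.npy',allow_pickle=True).item()
print(w(t,(357.8,195.6),.014), [w(t,(170+a/3.6,110+b/3.6),.006) for a,b in((690,182),(690,302))])"
python3 -m handwheel '[[-0.4,-0.17,0,0,0,0],[-0.4,0,0,0,0,0],[-0.4,0,0,0,0,0],[-0.2,0,0,0,0,0],[-0.1,0,0,0,0,0],[0,0,0,0,0,0]]'
python3 -m handwheel '[[-0.1,0,0,0,0,0],[-0.1,0,0,0,0,0],[0,0,0,0,0,0]]'
```

```text
[ 0.4829491  -0.28038679  0.014     ] [array([ 0.60765045, -0.29513711,  0.006     ]), array([ 0.48998214, -0.29501215,  0.006     ])]
clock: 11.68
position: [0.5642, -0.162, 0.0457]
ee_rot: [-0.016, 3.141, 0.0]
force: [-0.4, 0.2, 1.0]
width: 0.083
gripper_force: 20.0
clock: 11.93
position: [0.5677, -0.1623, 0.0457]
ee_rot: [-0.016, 3.141, 0.0]
force: [-1.6, 0.6, 1.6]
width: 0.088
gripper_force: 20.0
```

```bash
for i in 1; do python3 -m handwheel '[[-0.1,0,0,0,0,0],[0,0,0,0,0,0]]'; python3 -m handwheel '[[-0.1,0,0,0,0,0],[0,0,0,0,0,0]]'; python3 -m handwheel '[[-0.1,0,0,0,0,0],[0,0,0,0,0,0]]'; python3 -m handwheel '[[-0.1,0,0,0,0,0],[0,0,0,0,0,0]]';done | grep -E 'pos|force:|ee_rot'
```

```text
position: [0.5697, -0.1624, 0.0457]
ee_rot: [-0.016, 3.141, -0.0]
force: [-2.0, -0.2, 1.9]
gripper_force: 20.0
position: [0.5719, -0.1624, 0.0457]
ee_rot: [-0.016, 3.141, -0.0]
force: [-2.8, 0.1, 2.5]
gripper_force: 20.0
position: [0.5732, -0.1624, 0.0457]
ee_rot: [0.015, -3.14, -0.0]
force: [-4.6, 0.2, 4.9]
gripper_force: 20.0
position: [0.5733, -0.1624, 0.0457]
ee_rot: [0.015, -3.137, -0.001]
force: [-11.9, 1.6, 11.8]
gripper_force: 20.0
```

Run:
```python
from h import *
o=observe(); print(o['force'],o['ft_torque'])
go([.573,-.162,.0457],90.7)
c=save('wrist','w6.png')
```

```text
[-11.88138717   1.6181738   11.77557345] [ 0.19017153  2.54234075 -0.06417999]
t 12.6 pos [ 0.5733 -0.1624  0.0457] bearing 90.54 tilt [-0.004  0.001 -1.   ] SHIFT [ 0.01  0.02 -0.  ] TURNz -0.04 F [-11.9   1.6  11.8] w 0.083 q7 [-0.02  0.6   0.3   1.84 -0.25  0.74  2.  ]
```

View pics/w6.png

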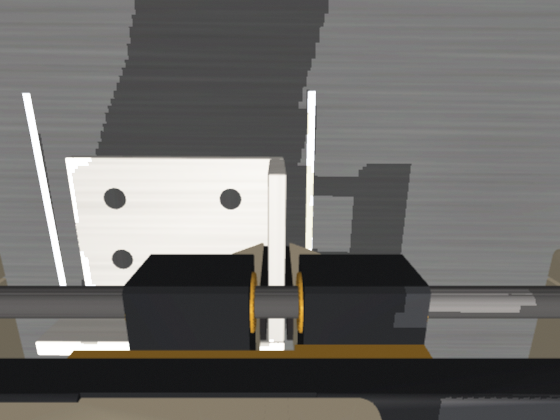

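The wrist picture shows the bracket between the white lines (left line x≈28–60, right line ≈312), square to within about a degree. Torque says only the near end touches, so I turn it slightly until the load spreads.

```bash
S="from h import *
o=observe(); print(o['force'].round(1),o['ft_torque'].round(2),o['position'].round(4),R.from_rotvec(o['ee_rot']).as_matrix()[:2,1])"
python3 -m handwheel '[[0,0,0,0,0,-0.15],[0,0,0,0,0,0]]' >/dev/null; python3 -c "$S"
python3 -m handwheel '[[0,0,0,0,0,-0.15],[0,0,0,0,0,0]]' >/dev/null; python3 -c "$S"
python3 -m handwheel '[[0,0,0,0,0,-0.15],[0,0,0,0,0,0]]' >/dev/null; python3 -c "$S"
```

```text
[-11.4   1.2  11.3] [ 0.04  2.52 -0.17] [ 0.5732 -0.1627  0.0456] [-0.01989097  0.99980196]
[-11.6  -0.1  10.7] [-0.04  2.45 -0.26] [ 0.5732 -0.1629  0.0456] [-0.03015131  0.99954521]
[-11.8  -0.5  11.4] [ 0.01  2.46 -0.34] [ 0.5732 -0.1629  0.0456] [-0.04053471  0.99917797]
```

```bash
python3 -m handwheel '[[0,0,0,0,0,0.2],[0,0,0,0,0,0],[0,0,0,0,0,0],[0,0,0,0,0,0],[0,0,0,0,0,0],[0,0,0,0,0,0]]' 0.35
python3 -m handwheel '[[0,0,-1,0,0,0],[0,0,-1,0,0,0],[0,0,-1,0,0,0],[1,0,-1,0,0,0],[1,0,-1,0,0,0],[1,0,-1,0,0,0],[1,0,-1,0,0,0],[0,0,-1,0,0,0]]' >/dev/null
python3 -m handwheel '[[1,0,-1,0,0,0],[1,0,-1,0,0,0],[1,0,-1,0,0,0],[1,0,0,0,0,0],[1,0,0,0,0,0],[0,0,0,0,0,0]]' >/dev/null
python3 - <<'E'
from h import *
c=save('wrist','w7.png');np.save('c7.npy',c,allow_pickle=True)
go([.686,.010,.15],90)
print(fit(c,[.5725,-.22,.02]))
t=get_image('top'); print(w(t,(274.2,136.1),.035))
print([(r['score'],w(t,np.array(r['point'])*[560,420],.035)) for r in place_of('check_top','top')])
for l in ['long_face','bar_stop','bracket']:
    for r in place_of(l,'wrist')[:2]:
        uv=np.array(r['point'])*[560,420]; print(l,r['score'],uv,w(c,uv,.006))
E
```

```text
clock: 13.65
position: [0.5759, -0.1622, 0.0457]
ee_rot: [-0.044, 3.141, -0.0]
force: [-0.2, 0.4, 0.6]
width: 0.35
gripper_force: 0.0
t 14.8667 pos [ 0.3944 -0.1675  0.2661] bearing 91.51 tilt [ 0.001  0.001 -1.   ] SHIFT [-14.8    8.48   5.83] TURNz 0.38 F [ 1.1 -0.  -0.3] w 0.351 q7 [-0.1   0.06  0.4   1.98 -0.03  1.1   1.91]
(array([ 0.58266382, -0.19847981,  0.35725934]), np.float64(25.046148957396987))
[0.68510733 0.01252639 0.035     ]
[(0.57, array([0.67778966, 0.00919037, 0.035     ]))]
long_face 0.85 [233.688 326.886] [ 0.61315409 -0.22039793  0.006     ]
long_face 0.67 [119.896  71.316] [ 0.28409426 -0.34545723  0.006     ]
bracket 0.7 [93.408 11.592] [ 0.22449309 -0.36799577  0.006     ]
```

View pics/w7.png

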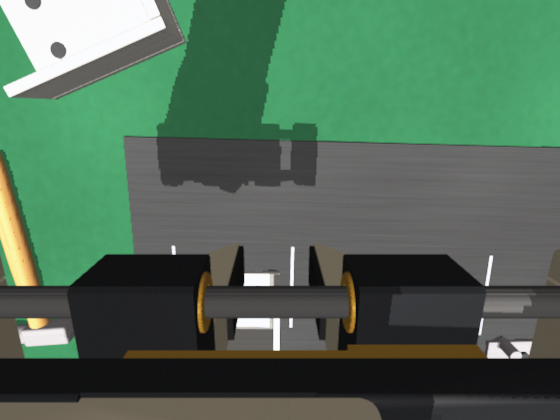

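The wrist view mostly hides the bracket behind the gripper (bracket at 255,300 between the lines at 174 and 292). I will measure it with the top camera once the arm is over the button.

```bash
python3 -m handwheel '[[-1,0.6,0,0,0,0],[-1,0.6,0,0,0,0],[-1,0.6,0,0,0,0],[-1,0.6,0,0,0,0],[-1,0.6,0,0,0,0],[-1,0.6,0,0,0,0],[-1,0.6,0,0,0,0],[-1,0.6,0,0,0,0]]' 0 >/dev/null
python3 -m handwheel '[[-1,0.6,1,0,0,0],[-1,0.6,1,0,0,0],[-1,0.6,1,0,0,0],[-1,0.6,1,0,0,0],[-1,0.6,1,0,0,0],[-1,0.6,1,0,0,0],[-0.8,0.2,0,0,0,0],[0,0,0,0,0,0]]' >/dev/null
python3 - <<'E'
from h import *
go([.685,.012,.06],90)
t=save('top','top8.png'); np.save('t8.npy',t,allow_pickle=True)
for x0 in ([.5725,-.22,.02],[.565,-.21,-.03]): print(fit(t,x0))
t5=np.load('t5.npy',allow_pickle=True).item()
for r in place_of('long_face','top')+place_of('bar_stop','top'): print(r['score'],w(t,np.array(r['point'])*[560,420],.006))
E
```

```text
t 16.45 pos [0.6886 0.0156 0.1425] bearing 91.77 tilt [-0.002  0.    -1.   ] SHIFT [ 0.17 -0.18  4.13] TURNz 0.44 F [ 0.2  0.4 -0.7] w 0.004 q7 [-0.27  0.62  0.28  1.51 -0.19  1.04  1.66]
(array([ 0.56993102, -0.22426023,  0.01564935]), np.float64(16.60313047192082))
(array([ 0.56914846, -0.22156329,  0.03177939]), np.float64(16.38181348915325))
0.97 [0.18470076 0.24905739 0.006     ]
0.88 [ 0.27419743 -0.33916213  0.006     ]
0.61 [ 0.61618358 -0.22172945  0.006     ]
0.76 [ 0.60803705 -0.21468729  0.006     ]
```

```bash
python3 -m handwheel '[[0.17,-0.18,1,0,0,0],[0,0,1,0,0,0],[0,0,1,0,0,0],[0,0,0.9,0,0,0],[0,0,0,0,0,0]]' |grep -E 'pos|force:'
python3 -m handwheel '[[0,0,0.3,0,0,0],[0,0,0,0,0,0]]'|grep -E 'pos|force:'
python3 -m handwheel '[[0,0,0.25,0,0,0],[0,0,0,0,0,0]]'|grep -E 'pos|force:'
python3 -m handwheel '[[0,0,0.25,0,0,0],[0,0,0,0,0,0]]'|grep -E 'pos|force:'
```

```text
position: [0.6807, 0.0083, 0.0649]
force: [-1.3, 0.2, -0.1]
gripper_force: 0.0
position: [0.6836, 0.0087, 0.0623]
force: [0.1, -0.6, 0.1]
gripper_force: 0.0
position: [0.6838, 0.009, 0.0572]
force: [0.6, -0.7, 0.7]
gripper_force: 0.0
position: [0.6834, 0.0091, 0.0514]
force: [-0.1, 1.1, -0.2]
gripper_force: 0.0
```

```bash
python3 -m handwheel '[[0,0.1,0.2,0,0,0],[0,0,0,0,0,0]]'|grep -E 'pos|force:'
python3 -m handwheel '[[0,0,0.2,0,0,0],[0,0,0,0,0,0]]'|grep -E 'pos|force:'
python3 -m handwheel '[[0,0,0.2,0,0,0],[0,0,0,0,0,0]]'|grep -E 'pos|force:'
```

```text
position: [0.6832, 0.0117, 0.0471]
force: [-0.3, -0.7, 0.4]
gripper_force: 0.0
position: [0.6831, 0.0112, 0.043]
force: [-0.3, -0.7, -0.7]
gripper_force: 0.0
position: [0.6831, 0.011, 0.039]
force: [0.1, 0.1, -0.8]
gripper_force: 0.0
```

```bash
for i in 1; do python3 -m handwheel '[[0,0,0.15,0,0,0],[0,0,0,0,0,0]]'; python3 -m handwheel '[[0,0,0.15,0,0,0],[0,0,0,0,0,0]]'; python3 -m handwheel '[[0,0,0.1,0,0,0],[0,0,0,0,0,0]]'; done|grep -E 'pos|^force:'
```

```text
position: [0.6832, 0.0111, 0.0362]
force: [-0.7, -0.0, -0.1]
position: [0.6832, 0.0111, 0.0332]
force: [-0.2, -0.0, 0.1]
position: [0.6833, 0.0111, 0.0314]
force: [-0.3, -0.6, 0.3]
```

```bash
for i in 1; do python3 -m handwheel '[[0,0,0.1,0,0,0],[0,0,0,0,0,0]]'; python3 -m handwheel '[[0,0,0.1,0,0,0],[0,0,0,0,0,0]]'; python3 -m handwheel '[[0,0,0.1,0,0,0],[0,0,0,0,0,0]]'; done|grep -E 'pos|^force:'
```

```text
position: [0.6833, 0.0111, 0.0294]
force: [-0.1, -0.4, -0.1]
position: [0.6836, 0.0111, 0.0277]
force: [-0.9, 0.5, 1.1]
position: [0.6837, 0.0111, 0.0257]
force: [-0.1, -0.1, 2.2]
```

Contact at about z = 0.0285; I keep pressing to the end of travel.

```bash
for i in 1; do python3 -m handwheel '[[0,0,0.1,0,0,0],[0,0,0,0,0,0]]'; python3 -m handwheel '[[0,0,0.1,0,0,0],[0,0,0,0,0,0]]'; python3 -m handwheel '[[0,0,0.08,0,0,0],[0,0,0,0,0,0],[0,0,0,0,0,0]]'; done|grep -E 'pos|^force:'
```

```text
position: [0.6837, 0.0111, 0.0237]
force: [0.7, 0.6, 3.6]
position: [0.6837, 0.0111, 0.0224]
force: [-1.5, 0.1, 7.7]
position: [0.6838, 0.0111, 0.0221]
force: [-7.0, 1.2, 20.7]
```

Button bottomed out. Back up, and compute the pin-stop pose from the top picture's lines.

```bash
python3 -m handwheel '[[0,0,-1,0,0,0],[0,0,-1,0,0,0],[0,0,-1,0,0,0],[0,0,-1,0,0,0],[0,0,-0.5,0,0,0],[0,0,0,0,0,0]]' 0.35 >/dev/null
python3 - <<'E'
from h import *
np.set_printoptions(precision=4,suppress=True)
go([.5735,-.1625,.0457],91)
from scipy.ndimage import gaussian_filter1d
def line(c,u0,v0,v1,hw=4):
    g=c['image'].astype(float).mean(2); P=[]
    for v in range(v0,v1):
        s=g[v,u0-hw:u0+hw+1]; s=s-np.median(s); s=np.clip(s-8,0,None)
        if s.sum()>20: P.append(w(c,((s*np.arange(u0-hw,u0+hw+1)).sum()/s.sum(),v),.006))
    P=np.array(P); k=np.polyfit(P[:,0],P[:,1],1); return k,P[:,0].min(),P[:,0].max(),np.degrees(np.arctan(k[0])),np.polyval(k,.61)
for f in ('t5','t8'):
  c=np.load(f+'.npy',allow_pickle=True).item()
  for u,n in ((209,'pinL'),(244,'pinR'),(318,'barL'),(362,'barR')):
    if f=='t5' and n=='barL': continue
    print(f,n,line(c,u,158 if 'pin' in n else 160,194))
c=np.load('c7.npy',allow_pickle=True).item(); print('c7 bar lines',[w(c,q,.006) for q in ((174,247),(292,248))])
c=np.load('c2.npy',allow_pickle=True).item(); print([w(c,q,.006) for q in ((349.5,226),(350.5,284))])
for r in place_of('pin_stop','top'): print(r)
E
```

```text
t 20.1 pos [0.6849 0.011  0.1123] bearing 91.57 tilt [ 0.004  0.    -1.   ] SHIFT [ 5.82 -8.52  3.31] TURNz 0.14 F [ 0.3  0.1 -0.3] w 0.339 q7 [-0.27  0.64  0.27  1.56 -0.2   0.97  1.67]
t5 pinL (array([0.0534, 0.2123]), np.float64(0.48983729903108475), np.float64(0.607036673322248), np.float64(3.054844685998284), np.float64(0.24485298959010987))
t5 pinR (array([0.0473, 0.0915]), np.float64(0.4984624952700478), np.float64(0.6120113234121556), np.float64(2.7086104889245664), np.float64(0.12033616022882279))
t5 barR (array([ 0.0327, -0.3155]), np.float64(0.49315440986695), np.float64(0.609645418002243), np.float64(1.8712951226662156), np.float64(-0.29561072441561115))
t8 pinL (array([0.0528, 0.2126]), np.float64(0.48983659942959606), np.float64(0.6070388541819359), np.float64(3.023487085669274), np.float64(0.24479404060935625))
t8 pinR (array([-0.0622,  0.1619]), np.float64(0.5230275999080551), np.float64(0.540753799658281), np.float64(-3.558647278480972), np.float64(0.12392456856932865))
t8 barL (array([ 0.0195, -0.1544]), np.float64(0.4911777496409391), np.float64(0.607878866824869), np.float64(1.1161615198199344), np.float64(-0.14253645379851732))
t8 barR (array([ 0.0556, -0.3255]), np.float64(0.4931536358887939), np.float64(0.6096457985842909), np.float64(3.1805708251198705), np.float64(-0.2916181605432543))
c7 bar lines [array([ 0.4956, -0.2966,  0.006 ]), array([ 0.4932, -0.1439,  0.006 ])]
[array([0.4922, 0.2394, 0.006 ]), array([0.5861, 0.2464, 0.006 ])]
{'point': [0.4016, 0.3764], 'score': 0.51}
```

```bash
python3 -m handwheel '[[0.6,-1,0,0,0,0],[0.7,-1,0,0,0,0],[0.7,-1,0,0,0,0],[0.7,-1,0,0,0,0],[0.7,-1,0,0,0,0],[0.7,-1,0,0,0,0],[0.7,-1,0,0,0,0],[0.7,-1,0,0,0,0]]' 0.45 >/dev/null
python3 -m handwheel '[[0.32,-0.52,0,0,0,0.14],[0,0,0,0,0,0],[0,0,0,0,0,0]]' >/dev/null
python3 - <<'E'
from h import *
go([.5735,-.1625,.0457],91)
c=get_image('wrist'); cv2.imwrite('pics/w9.png',c['image'][:,:,::-1])
for x0 in ([.5725,-.22,.02],[.57,-.22,-.02]): print(fit(c,x0))
E
```

```text
t 21.0667 pos [ 0.5716 -0.1622  0.1093] bearing 90.94 tilt [-0.001  0.001 -1.   ] SHIFT [-0.1  -0.02  3.18] TURNz -0.01 F [ 0.7 -0.  -1.3] w 0.449 q7 [-0.01  0.51  0.28  1.8  -0.18  0.86  1.94]
(array([ 0.57330852, -0.21791728,  0.02835471]), np.float64(17.852176718796613))
(array([ 0.57322451, -0.21786685,  0.02982161]), np.float64(17.85346147188198))
```

```bash
python3 -m handwheel '[[0,0,1,0,0,-0.17],[0,0,1,0,0,0],[0,0,0.8,0,0,0],[0,0,0.38,0,0,0],[0,0,0,0,0,0]]' >/dev/null
python3 -m handwheel '[[0,0,0,0,0,0],[0,0,0,0,0,0],[0,0,0,0,0,0],[0,0,0,0,0,0],[0,0,0,0,0,0],[0,0,0,0,0,0],[0,0,0,0,0,0],[0,0,0,0,0,0]]' 0 25
python3 -m handwheel '[[0.4,0,0,0,0,0],[0.6,0,0,0,0,0],[0.6,0.4,0,0,0,0],[0,1,0,0,0,0],[0,1,0,0,0,0],[0,1,0,0,0,0],[0,1,0,0,0,0],[0,0.5,0,0,0,0]]'
python3 -c "
from h import *
go([.54,.02,.0457],3.2)"
```

```text
clock: 22.2
position: [0.5721, -0.1626, 0.0471]
ee_rot: [-0.046, 3.14, -0.0]
force: [-1.2, -0.1, 5.9]
width: 0.083
gripper_force: 25.0
clock: 22.87
position: [0.5371, -0.0643, 0.047]
ee_rot: [-0.048, 3.14, -0.001]
force: [0.8, -4.6, 5.2]
width: 0.087
gripper_force: 25.0
t 22.8667 pos [ 0.5371 -0.0643  0.047 ] bearing 91.76 tilt [ 0.001 -0.    -1.   ] SHIFT [-0.28  4.21  0.07] TURNz 22.14 F [ 0.8 -4.6  5.2] w 0.087 q7 [-0.16  0.53  0.25  1.98 -0.21  0.66  1.82]
```

```bash
python3 -m handwheel '[[-0.1,0.6,0,0,0,0],[-0.1,0.9,0,0,0,0],[-0.1,0.9,0,0,0,0],[0,0.9,0,0,0,0],[0,0.9,0,0,0,0],[0,0,0,0,0,0.7],[0,0,0,0,0,0.8],[0,0,0,0,0,0.8]]' >/dev/null
python3 -m handwheel '[[0,0,0,0,0,0.8],[0,0,0,0,0,0.8],[0,0,0,0,0,0.8],[0,0,0,0,0,0.8],[0,0,0,0,0,0.8],[0,0,0,0,0,0.8],[0,0,0,0,0,0.8],[0,0,0,0,0,0.8]]' >/dev/null
python3 -m handwheel '[[0,0,0,0,0,0.8],[0,0,0,0,0,0.8],[0,0,0,0,0,0.8],[0,0,0,0,0,0.8],[0,0,0,0,0,0.8],[0,0,0,0,0,0.8],[0,0,0,0,0,0.8],[0,0,0,0,0,0.8]]'
python3 -m handwheel '[[0,0,0,0,0,0.8],[0,0,0,0,0,0.8],[0,0,0,0,0,0.8],[0,0,0,0,0,0.8],[0,0,0,0,0,0.8],[0,0,0,0,0,0.6],[0,0,0,0,0,0]]'
python3 -c "
from h import *
go([.552,.1795,.0457],3.2)"
```

```text
clock: 24.87
position: [0.5409, 0.0179, 0.0471]
ee_rot: [1.543, 2.734, 0.001]
force: [0.8, -1.6, 5.1]
width: 0.085
gripper_force: 25.1
clock: 25.45
position: [0.5407, 0.0178, 0.047]
ee_rot: [1.961, 2.453, 0.0]
force: [0.5, -2.5, 7.6]
width: 0.084
gripper_force: 25.0
t 25.45 pos [0.5407 0.0178 0.047 ] bearing 12.71 tilt [ 0.001 -0.001 -1.   ] SHIFT [7.76 2.33 0.06] TURNz 2.38 F [ 0.5 -2.5  7.6] w 0.084 q7 [-0.59  0.6   0.65  2.   -0.54  0.72  0.62]
```

```bash
python3 -m handwheel '[[0,0,0,0,0,0.8],[0,0,0,0,0,0.8],[0,0,0,0,0,0.77],[0.7,0,0,0,0,0],[1,0.2,0,0,0,0],[1,0.2,0,0,0,0],[1,0.2,0,0,0,0],[1,0.2,0,0,0,0]]' >/dev/null
python3 -m handwheel '[[1,0.1,0,0,0,0],[1,0.1,0,0,0,0],[0.9,0,0,0,0,0],[0.4,0,0,0,0,0],[0,0,0,0,0,0],[0,0,0,0,0,0]]' >/dev/null
python3 - <<'E'
from h import *
np.set_printoptions(precision=4,suppress=True)
go([.552,.1795,.0457],3.2)
t=save('top','top10.png');c=save('wrist','w10.png');np.save('t10.npy',t,allow_pickle=True);np.save('c10.npy',c,allow_pickle=True)
for n,c in (('wrist',c),('top',t)):
  for l in ['short_face','bracket','pin_stop']:
    for r in place_of(l,n)[:2]:
        uv=np.array(r['point'])*[560,420]; print(n,l,r['score'],uv,w(c,uv,.006))
a=t['image'][120:220,180:310,::-1]; a=cv2.resize(a,(546,420),interpolation=cv2.INTER_CUBIC)
b=cv2.imread('pics/w10.png')
cv2.imwrite('pics/both10.png',cv2.resize(np.hstack([a,b]),None,fx=.72,fy=.72,interpolation=cv2.INTER_AREA))
E
```

```text
t 26.6167 pos [0.5512 0.1811 0.0471] bearing 3.5 tilt [ 0.001  0.002 -1.   ] SHIFT [-0.08  0.04  0.07] TURNz 0.08 F [0.7 5.  5.9] w 0.086 q7 [-0.89  0.66  0.71  1.91 -0.6   0.79  0.22]
wrist bracket 0.64 [182.224 229.404] [0.4945 0.1811 0.006 ]
wrist pin_stop 0.91 [384.384 237.09 ] [0.6179 0.1835 0.006 ]
top short_face 0.94 [222.824 264.096] [0.2393 0.1844 0.006 ]
top short_face 0.89 [223.216 173.208] [0.557  0.1907 0.006 ]
top bracket 0.92 [200.48  267.498] [0.2264 0.2617 0.006 ]
top bracket 0.91 [226.8   191.394] [0.4928 0.1766 0.006 ]
top pin_stop 0.7 [228.2 157.5] [0.6132 0.1744 0.006 ]
top pin_stop 0.66 [421.904 191.604] [ 0.5007 -0.504   0.006 ]
```

View pics/both10.png

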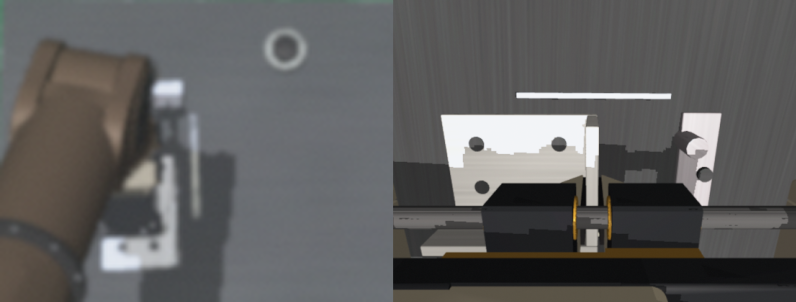

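Left crop: the bracket is between the pin lines. Right (wrist): white line on top (full-image row ≈134), the bracket's base edge below it (row ≈158), and the pin strip at right (column ≈400–455). I compute the relative pose from these.

Run:
```python
from h import *
np.set_printoptions(precision=4,suppress=True)
c=np.load('c10.npy',allow_pickle=True).item(); g=c['image'].astype(float).mean(2)
def edge_v(cols,r0,r1,sgn,z):   # horizontal-ish edge: max gradient along rows
    P=[]
    for u in cols:
        s=cv2.GaussianBlur(g[r0:r1,u-1:u+2].mean(1)[:,None],(1,5),1)[:,0]; d=np.gradient(s)*sgn; k=d.argmax(); P.append((u,r0+k))
    P=np.array(P,float); k=np.polyfit(P[:,0],P[:,1],1); k=np.polyfit(P[:,0],P[:,1],1,w=(abs(P[:,1]-np.polyval(k,P[:,0]))<1.5)+1e-3)
    a,b=[w(c,(u,np.polyval(k,u)),z) for u in(cols[0],cols[-1])]; return a[:2],b[:2],np.degrees(np.arctan2(b[1]-a[1],b[0]-a[0]))
def edge_h(rows,c0,c1,sgn,z):
    P=[]
    for v in rows:
        s=g[v-1:v+2,c0:c1].mean(0); d=np.gradient(np.convolve(s,[.25,.5,.25],'same'))[2:-2]*sgn; k=d.argmax()+2; P.append((v,c0+k))
    P=np.array(P,float); k=np.polyfit(P[:,0],P[:,1],1); k=np.polyfit(P[:,0],P[:,1],1,w=(abs(P[:,1]-np.polyval(k,P[:,0]))<1.5)+1e-3)
    a,b=[w(c,(np.polyval(k,v),v),z) for v in(rows[0],rows[-1])]; return a[:2],b[:2],np.degrees(np.arctan2(b[1]-a[1],b[0]-a[0]))
print('line inner',edge_v(range(180,380,4),126,146,-1,.006))
print('base edge',edge_v(range(80,255,4),148,168,1,.014))
print('short top outer',edge_h(range(180,235,3),275,300,-1,.061))
print('strip front',edge_h(range(165,180,2),385,415,1,.012), 'strip back',edge_h(range(165,235,3),440,470,-1,.012))
```

```text
line inner (array([0.494 , 0.2371]), array([0.6044, 0.243 ]), np.float64(3.0454293961375547))
base edge (array([0.441 , 0.2219]), array([0.5355, 0.2276]), np.float64(3.450459432987932))
short top outer (array([0.5526, 0.2264]), array([0.5542, 0.2021]), np.float64(-86.13085729828514))
strip front (array([0.6192, 0.229 ]), array([0.6199, 0.2211]), np.float64(-84.9302967960682)) strip back (array([0.6486, 0.2308]), array([0.6509, 0.1897]), np.float64(-86.89122138059645))
```

```bash
python3 -m handwheel '[[-0.15,0.4,0,0,0,0.08],[0,0.6,0,0,0,0],[0,0.6,0,0,0,0],[0,0.6,0,0,0,0],[0,0.4,0,0,0,0],[0,0.15,0,0,0,0],[0,0,0,0,0,0],[0,0,0,0,0,0]]'
for i in 1; do python3 -m handwheel '[[0,0.1,0,0,0,0],[0,0,0,0,0,0]]'; python3 -m handwheel '[[0,0.1,0,0,0,0],[0,0,0,0,0,0]]'; python3 -m handwheel '[[0,0.1,0,0,0,0],[0,0,0,0,0,0]]';done | grep -E 'pos|^force:|ee_rot'
```

```text
clock: 27.68
position: [0.6051, 0.1793, 0.0468]
ee_rot: [-2.16, -2.279, 0.001]
force: [-3.7, -0.3, 8.0]
width: 0.081
gripper_force: 25.0
position: [0.6063, 0.1793, 0.0468]
ee_rot: [-2.159, -2.278, 0.003]
force: [-5.7, -0.1, 10.4]
position: [0.6083, 0.1794, 0.0467]
ee_rot: [-2.159, -2.278, 0.003]
force: [-5.8, -0.4, 9.1]
position: [0.6102, 0.1795, 0.0468]
ee_rot: [-2.159, -2.278, 0.003]
force: [-4.7, -0.5, 7.2]
```

```bash
for i in 1; do python3 -m handwheel '[[0,0.1,0,0,0,0],[0,0,0,0,0,0]]'; python3 -m handwheel '[[0,0.1,0,0,0,0],[0,0,0,0,0,0]]'; done | grep -E 'pos|^force:|ee_rot'
python3 -c "
from h import *
go([.6135,.18,.0457],3.2);print(observe()['ft_torque'])"
```

```text
position: [0.6122, 0.1797, 0.0467]
ee_rot: [-2.159, -2.278, 0.003]
force: [-5.1, -0.2, 9.0]
position: [0.6138, 0.1797, 0.0467]
ee_rot: [-2.159, -2.278, 0.004]
force: [-8.9, -0.2, 12.3]
t 28.5167 pos [0.6138 0.1797 0.0467] bearing 3.07 tilt [-0.004  0.    -1.   ] SHIFT [ 0.02 -0.01  0.05] TURNz -0.03 F [-8.9 -0.2 12.3] w 0.084 q7 [-0.81  0.74  0.7   1.75 -0.61  0.88  0.22]
[-0.24063668  1.95303576  0.04355185]
```

```bash
python3 -m handwheel '[[0,0.1,0,0,0,0],[0,0,0,0,0,0]]'| grep -E 'pos|^force:'
python3 - <<'E'
from h import *
np.set_printoptions(precision=4,suppress=True)
print(observe()['ft_torque']); c=save('wrist','w11.png'); np.save('c11.npy',c,allow_pickle=True)
for l in ['short_face','bracket','pin_stop']:
    for r in place_of(l,'wrist')[:2]:
        uv=np.array(r['point'])*[560,420]; print(l,r['score'],uv,w(c,uv,.006))
E
```

```text
position: [0.6139, 0.1797, 0.0467]
force: [-15.8, -0.9, 19.2]
[-0.4243  3.4926  0.0428]
bracket 0.73 [180.992 232.008] [0.556  0.1784 0.006 ]
pin_stop 0.65 [284.2   232.218] [0.6188 0.1818 0.006 ]
```

```bash
python3 -m handwheel '[[0,-0.12,0,0,0,0],[0,0,0,0,0,0],[0,0,0,0,0,0],[0,0,0,0,0,0],[0,0,0,0,0,0],[0,0,0,0,0,0]]' 0.35
python3 -m handwheel '[[0,0,-0.8,0,0,0],[0,0,-1,0,0,0],[0,0,-1,0,0,0],[0,0,-1,0,0,0],[0,0,-1,0,0,0],[0,0,0,0,0,0]]' 0.5 >/dev/null
python3 - <<'E'
from h import *
go([.684,.0115,.06],3)
c=save('wrist','w12.png'); np.save('c12.npy',c,allow_pickle=True)
for x0 in ([.556,.178,-1.51],[.553,.18,-1.54]): print(fit(c,x0))
E
```

```text
clock: 29.38
position: [0.6157, 0.1801, 0.0464]
ee_rot: [2.161, 2.28, -0.0]
force: [-0.5, 1.0, 0.8]
width: 0.348
gripper_force: 0.0
t 29.8833 pos [0.6179 0.1801 0.1464] bearing 3.08 tilt [ 0.005  0.002 -1.   ] SHIFT [-8.6   2.83  4.33] TURNz 0.02 F [ 0.7 -0.7  0.2] w 0.499 q7 [-0.86  0.64  0.79  1.67 -0.51  1.05  0.14]
(array([ 0.55787371,  0.17752216, -1.50992338]), np.float64(33.36533761402763))
(array([ 0.55818059,  0.17759162, -1.50041848]), np.float64(33.35829095605776))
```

```bash
python3 -m handwheel '[[-1,0.3,0,0,0,0],[-1,0.3,0,0,0,0],[-1,0.3,0,0,0,0],[-1,0.4,0,0,0,0],[-1,0.4,0,0,0,0],[-1,0.4,0,0,0,0],[-1,0.4,0,0,0,0],[-1,0.3,0,0,0,0]]' 0 >/dev/null
python3 -m handwheel '[[-0.6,0,0,0,0,0],[0,0,1,0,0,0],[0,0,1,0,0,0],[0,0,1,0,0,0],[0,0,0.6,0,0,0],[0,0,0,0,0,0]]' >/dev/null
python3 - <<'E'
from h import *
go([.684,.0115,.022],3)
c=get_image('top')
for x0 in ([.556,.178,-1.51],[.553,.18,-1.54]): print(fit(c,x0))
E
```

```text
t 31.1 pos [0.6785 0.0121 0.0672] bearing 3.11 tilt [-0.005  0.    -1.   ] SHIFT [-0.05  0.29  2.26] TURNz 0.03 F [-0.   0.3 -0.7] w 0.003 q7 [-0.52  0.77  0.71  1.63 -0.58  0.97  0.44]
(array([ 0.63916242,  0.20413955, -0.66493339]), np.float64(77.06936813186815))
(array([ 0.62890108,  0.24796861, -2.27495231]), np.float64(77.0351872871255))
```

```bash
for i in 1; do python3 -m handwheel '[[0,0.15,0.9,0,0,0],[0,0,0.8,0,0,0],[0,0,0,0,0,0],[0,0,0,0,0,0]]'; python3 -m handwheel '[[0,0,0.2,0,0,0],[0,0,0,0,0,0]]';python3 -m handwheel '[[0,0,0.2,0,0,0],[0,0,0,0,0,0]]'; done | grep -E 'pos|^force:'
```

```text
position: [0.6837, 0.0116, 0.0371]
force: [0.1, 0.0, 0.8]
position: [0.6843, 0.0115, 0.0334]
force: [-1.2, 0.2, 0.3]
position: [0.6838, 0.0117, 0.0286]
force: [-1.0, 0.1, 0.5]
```

```bash
for i in 1; do python3 -m handwheel '[[0,0,0.1,0,0,0],[0,0,0.1,0,0,0],[0,0,0,0,0,0]]'; python3 -m handwheel '[[0,0,0.15,0,0,0],[0,0,0,0,0,0]]';python3 -m handwheel '[[0,0,0.08,0,0,0],[0,0,0,0,0,0],[0,0,0,0,0,0]]'; done | grep -E 'pos|^force:'
```

```text
position: [0.6839, 0.0116, 0.0245]
force: [-1.2, 0.4, 3.4]
position: [0.684, 0.0116, 0.0224]
force: [-1.9, 1.1, 9.0]
position: [0.6841, 0.0116, 0.0221]
force: [-8.0, 2.1, 23.5]
```

Bottomed out. I retract to the right, clear of everything, and check the final pose.

```bash
python3 -m handwheel '[[0,0,-0.7,0,0,0],[0,0,-1,0,0,0],[0,0,-1,0,0,0],[0,0,-1,0,0,0],[0,0,-1,0,0,0],[0,0,-1,0,0,0],[0,0,-1,0,0,0],[-1,0,-1,0,0,0]]' >/dev/null
python3 -m handwheel '[[-1,-1,0,0,0,0],[-1,-1,0,0,0,0],[-1,-1,0,0,0,0],[-1,-1,0,0,0,0],[-1,-1,0,0,0,0],[-1,0,0,0,0,0],[0,0,0,0,0,0],[0,0,0,0,0,0]]'
python3 - <<'E'
from h import *
c=get_image('top')
for x0 in ([.556,.178,-1.51],[.553,.18,-1.54]): print(fit(c,x0))
for l in ('short_face','pin_stop'):
  for r in place_of(l,'top')[:3]: print(l,r['score'],w(c,np.array(r['point'])*[560,420],.006))
print(observe()['dq'].round(3))
E
```

```text
clock: 33.82
position: [0.5912, -0.135, 0.1742]
ee_rot: [2.163, 2.277, 0.0]
force: [0.4, 1.0, 0.1]
width: 0.007
gripper_force: 0.0
(array([ 0.55662505,  0.17457202, -1.49721693]), np.float64(20.764109466313656))
(array([ 0.55619598,  0.17499407, -1.53389758]), np.float64(20.830688983735435))
short_face 0.73 [0.42365026 0.47068594 0.006     ]
short_face 0.71 [0.6185049  0.18306888 0.006     ]
short_face 0.69 [ 0.19595011 -0.29789488  0.006     ]
pin_stop 0.62 [0.62213891 0.18057742 0.006     ]
[-0.007  0.001 -0.001  0.     0.003  0.     0.001]
```

```bash
python3 -c "
from cell import sign_off
print(sign_off())"
```

```text
the job is handed in; nothing more can be done
None
```

The bracket was slid flush to the bar stop and then to the two-pin stop, and the button was pressed to its end at each. The job was handed in at about 34 s with the button released and the arm clear, but the hand-in gave no verdict; the cameras put the final pose within about 2 mm and 1.5° of the pin stop.

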